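Close up the robot kit case

ROBOT

A 6-joint arm with a two-finger parallel gripper is mounted at the origin on the work surface. World frame = base frame: x ahead of the robot, y to its left, z up, the work surface at z = 0. Lengths are in m, angles in rad, forces in N, time in s.
With the tool pointing down it reaches from about 0.35 to 0.975 m from the base axis. Payload 4.9 kg.
Tool frame: the origin (TCP) lies midway between the tips of the shut fingers; the grasp point (between the pads) lies 19 mm behind it; z points along the fingers, y is the line along which they close (so a half turn about z gives the same grasp; the last joint's range is limited). The gripper opens to 85 mm and grips with 20 to 120 N. Pads are 22 mm wide; open, the fingers measure 114 mm over their backs; the gripper's body (76 mm by 85 mm) begins 54 mm behind the grasp point. The pads swing forward as they close: fully open they stand 13 mm farther back than shut.
Start: joints at [-1.291, 0.053, 1.613, -0, 1.476, -0.119], TCP at [0.243, -0.576, 0.231] pointing down, gripper open.
Joint ranges: [-3.01, 3.01], [-1.01, 2.22], [0.06, 2.58], [-1.02, 4.17], [0.09, 2.62], [-3.14, 3.14]. Speed limits (rad/s): [2.57, 2.57, 3.14, 3.14, 3.14, 3.14].

INTERFACE

Orientations are given as a rotation vector (axis times angle).
In Python, from station import ctrl, optics, job gives the robot as it stands.
- The arm moves only by the shell command python3 -m jog 'ROWS' [OPENING] [FORCE]. ROWS is JSON, a list of rows, each a list of 2 entries, a list of its own where there are three numbers: the shift along the tool's x, y, z in m, then the turn, a rotation vector about the tool's x, y, z in rad. A call has 1 to 5 rows; each row is the pose to reach, as a shift and turn from the pose commanded when the call began, along the tool's axes at that moment; what a row does not reach only later rows make up. A row lasts 1/10 s, in which the tool goes at most 50 mm and 8.59 degrees, less where a joint would pass 70% of its speed; a pose out of reach is approached as far as the arm can. A call with a gripper value outside its range is refused whole. OPENING is the opening, from 0 (shut) to 1 (fully open), set as the call begins (- or left out, the last holds). The fingers move at their own pace and stop on an object; FORCE is the grip in N (left out, the last holds). Time passes only in rows, so rows that repeat a pose let the fingers close. It gives the time, the measured TCP pose, the force, the opening and the grip force at its end, in the units of the state.
- ctrl.get_obs(): the state, without advancing time (a new reading comes with each control period).
- optics.get_image(name): name is "scene" or "side" or "wrist"; returns a dict with "image" (480x640x3 uint8, blue, green, red), "fx", "fy", "cx", "cy" (pixels), "D" ([k1, k2, p1, p2, k3] as OpenCV has them; the pictures are not rectified), "rvec" (rotation vector, rad) and "tvec" (3), from world to camera coordinates, as OpenCV has them; the wrist camera has in their place "mount" (4x4, takes a point from camera to tool coordinates, whose origin is the TCP and whose axes are the flange's). Camera axes: x right, y down, z forward; pixel columns grow to the right and rows downward; lengths in m; the calibration is good to about 2 mm. A picture is of the moment at which its call begins: read the wrist's pose just before it. There is no depth.
- job.finish_job(): hands the job in; it is judged then, once.
The state is a dict: "t": time; "q": joint angles; "dq": joint speeds; "effort": joint torques, N m; "tool_pos": TCP position; "tool_rot": TCP orientation; "contact_force": force on the tool from outside, world axes, zero at the start; "wrist_torque": the same for the moment, N m; "opening": finger opening in m; "grip_force": force on a finger pad.
Only numpy, scipy, OpenCV 4.12 (cv2) and the standard library are available. Lean on these libraries where they do the work, as an engineer would, in place of code of your own. Each camera call takes 0.05 s, during which the arm holds its last target. There are 200 camera calls.

TASK

Close the kit case: with the fingertips, push the upright aluminium flap down flat over the bearings while the lid is still open, then push the lid over from behind until it lies fully shut, without slamming it. Only push: do not pinch the flap or the lid, do not lift or shift the case, and leave the servo in its bay and the other things on the table alone.

Things in the scene. Friction and masses are not known exactly. Their poses are not given: they have to be found in the camera images.
- case: Grey plastic kit case, open on top: 200 mm long (x), 160 wide (y), 70 high, walls 6, loose on the table, about 3 kg. Origin: centre of its underside; x points away from the robot within 0.45 rad, y towards the lid's hinge, z up. Bearings in foam at the -x end, which the flap covers when folded; the rest is an open foam bay (foam top 30 mm above the table) with a servo in it.
- flap (a joint): Angle of the aluminium flap, rad: 0 = folded flat over the bearings, 1.57 = upright, stops at 0 and 1.8. A bare plate 110 mm from hinge to free edge, 124 wide (along case y, centred), 6 thick. Upright, it stands at the case's end nearest the robot (-x) and folds over towards case +x. Stiff hinge: stays at any angle; 1 to 2 N at the free edge moves it. The lid jams on it while it is up.
- flap_hinge (a point): Middle of the flap's hinge line (which runs along case y), at (-85, 0, 50) mm in the case frame, on the underside of the folded flap. Turns with the flap: x runs from hinge to free edge, z out of the outer face, which looks to case -x when upright and up when folded (then 56 mm above the table, 14 below the rim).
- flap_edge (a point): Middle of the flap's free edge, on the outer face; 110 mm from the hinge.
- lid (a joint): Angle of the lid, rad: 0 = shut flat on the rim, 1.57 = upright, more = leaning outwards, stops at 0 and 2.0. A flat plate 200 mm (along case x) by 160 (hinge to free edge) by 10, grey outside, black lining inside. Hinged on top of the case's +y wall; closes towards case -y. Stiff hinge: stays at any angle; 1 to 4 N at the free edge moves it.
- lid_hinge (a point): Middle of the lid's hinge line (which runs along case x), at (0, 80, 70.5) mm in the case frame, on the lid's inner face. Turns with the lid: -y runs from hinge to free edge, z out of the outer face, which looks to case +y when open and up when shut (then 80.5 mm above the table).
- lid_edge (a point): Middle of the lid's free edge, on the outer face; 160 mm from the hinge.
- servo: Bystander: black servo motor, 40 x 36 x 20 mm with 54 mm mounting ears, lying loose in the open foam bay of the case, wholly below the rim. Origin: centre of its underside.
- bracket: Bystander: aluminium U bracket, 50 x 26 x 35 mm, on the table beside the case's -y wall. Origin: centre of its underside.
- screwdriver: Bystander: screwdriver lying on the table on the case's +y side, behind the lid. Origin: underside.
- wheel: Bystander: small robot wheel, 64 mm across, 24 mm high, lying flat between the robot and the case. Origin: centre of its underside.
- battery: Bystander: flat battery pack, 34 x 100 x 26 mm, on the table beyond the case. Origin: centre of its underside.
- meter: Bystander: handheld meter, 140 x 70 x 34 mm, on the right of the table. Origin: centre of its underside.
- mug: Bystander: white mug, 80 mm across, 92 mm high, on the left of the table. Origin: centre of its underside.

How it is judged:
By the outcome, as a careful person would: the job done as asked, in the order asked, and still so for the second after the job is handed in, with the robot touching nothing.
It also fails if it takes over 64 s, if anything falls off the work surface, if the arm or the gripper's body presses on something with over 40 N, if the wrist force passes 120 N, or if a joint passes its speed limit or range.

## Working session

There is one attempt and no reset: what is moved stays moved. The work goes in short steps, Python scripts to look and compute and a shell command to move; the robot and the scene stay as the last step left them, time stands still between calls to the robot, and variables do not carry over. Pictures are saved under pics/ and viewed, at most 10 in all, crops included, and the job is handed in when it is done.

```bash
mkdir -p pics; python3 - <<'E'
from station import ctrl, optics
import cv2,pickle
o=ctrl.get_obs();print(o)
d={}
for n in("scene","side"):
    r=optics.get_image(n);d[n]=r;cv2.imwrite(f"pics/{n}0.png",r["image"])
    print(n,{k:v for k,v in r.items() if k!="image"})
pickle.dump(d,open("cams.pkl","wb"))
E
```

```text
{'t': 0.0, 'q': array([-1.29098262e+00,  5.33724452e-02,  1.61429556e+00,  1.22326008e-05,
        1.47596462e+00, -1.18988563e-01]), 'dq': array([-1.58512942e-03, -1.50296460e-03,  9.23714259e-05, -4.42885087e-04,
        1.22160939e-03,  5.70355294e-04]), 'effort': array([ 3.26928875e-04, -3.93688273e+01, -3.70173562e+01,  1.18792195e-05,
        7.08751773e-03,  1.35778237e-05]), 'tool_pos': array([ 0.24253626, -0.575356  ,  0.23005241]), 'tool_rot': array([-3.07734950e+00, -6.21889338e-01,  2.38174928e-04]), 'contact_force': array([ 0.05685853,  0.51325193, -0.02924897]), 'wrist_torque': array([-0.01000037,  0.02079086,  0.03766472]), 'grip_force': 0.0, 'opening': 0.08525192188791397}
scene {'fx': 515.6504875727645, 'fy': 515.6504875727645, 'cx': 312.69659832230695, 'cy': 239.62161043326495, 'D': array([-0.09783212,  0.        ,  0.        ,  0.        ,  0.        ]), 'rvec': array([ 2.11563386,  0.81054605, -0.36488614]), 'tvec': array([-0.42861127, -0.1926641 ,  1.53185233])}
side {'fx': 531.4951952004467, 'fy': 531.4951952004467, 'cx': 323.8319998922327, 'cy': 230.30740756871245, 'D': array([-0.10490854,  0.        ,  0.        ,  0.        ,  0.        ]), 'rvec': array([ 0.80597964,  2.48612627, -1.16648747]), 'tvec': array([ 0.48793641, -0.12841054,  1.71011598])}
```

View pics/scene0.png

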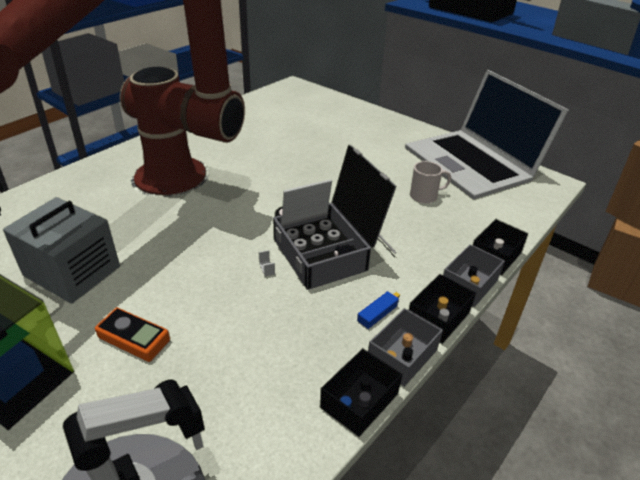

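View pics/side0.png

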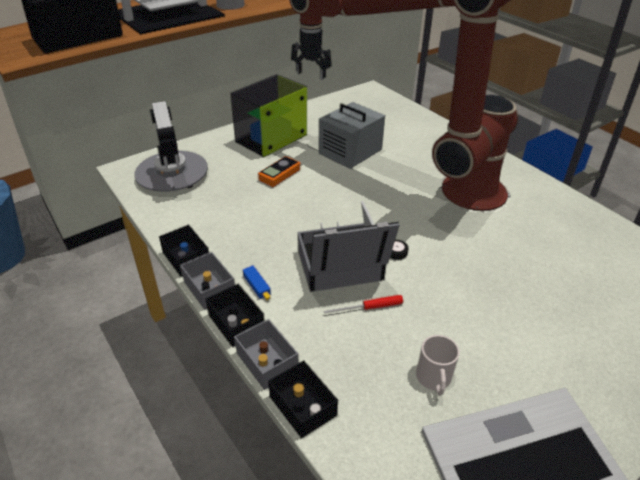

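The scene view has the case around (320,235): the flap is upright at about (307,205) and the lid is open at about (362,205). In the side view the back of the lid is at (350,255), the screwdriver at (365,305) and the wheel at (399,249). Next I'll enlarge both.

```bash
python3 - <<'E'
import cv2,numpy as np,pickle
d=pickle.load(open("cams.pkl","rb"))
a=d["scene"]["image"][135:295,250:410]; b=d["side"]["image"][190:320,285:415]
def g(c,s,x0,y0):
    r=cv2.resize(c,None,fx=s,fy=s,interpolation=cv2.INTER_CUBIC); r=cv2.convertScaleAbs(r,alpha=1.5,beta=10)
    for i in range(0,c.shape[1],10):
        cv2.line(r,(i*s,0),(i*s,5 if i%20 else 12),(0,0,255),1)
        if i%20==0: cv2.putText(r,str(x0+i),(i*s,22),0,.35,(0,0,255),1)
        cv2.line(r,(0,i*s),(5 if i%20 else 12,i*s),(0,0,255),1)
        if i%20==0: cv2.putText(r,str(y0+i),(12,i*s+4),0,.35,(0,0,255),1)
    return r
cv2.imwrite("pics/a.png",cv2.resize(g(a,4,250,135),(600,600)) if 0 else g(a,3,250,135)); 
A=g(a,3,250,135)
cv2.imwrite("pics/a.png",cv2.copyMakeBorder(g(a[5:155],4,250,140),0,0,0,0,0)); cv2.imwrite("pics/b.png",g(b,4,285,190))
E
```

```text
(no output)
```

View pics/a.png

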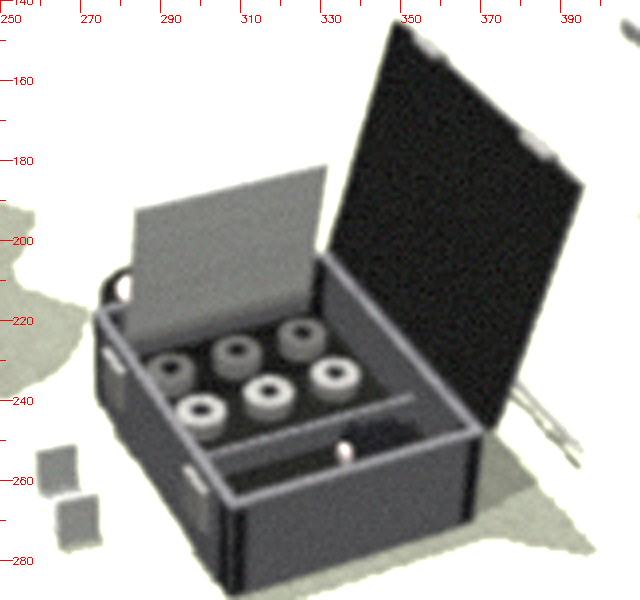

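View pics/b.png

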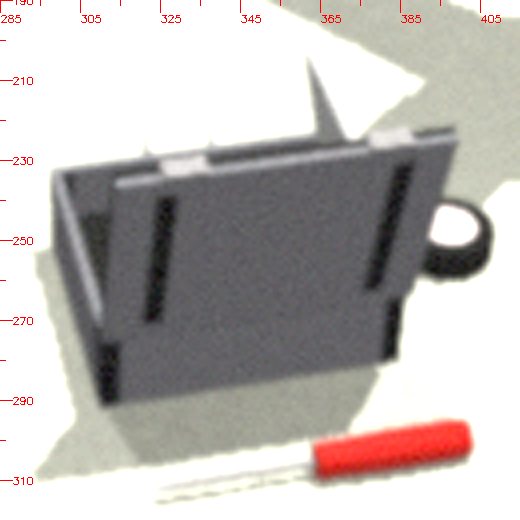

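Corner positions, as crop pixel/4 plus offset:

| Feature | Scene | Side |
|---|---|---|
| Rim corners | (273.8,218.2), (308,265.5), (370.5,247.5) | (298.8,233) |
| Flap top | (283.8,192.5)–(331.8,181.5) | tip (362,204.5) |
| Lid edge | (348.8,145)–(395.8,186.5) | (314.2,236.5)–(398.8,225.7) |

I'll fit the case pose and both joint angles to these.

```bash
cat > h.py <<'E'
import numpy as np,cv2,pickle
from scipy.optimize import least_squares
from scipy.spatial.transform import Rotation as R
def cams(): return pickle.load(open("cams.pkl","rb"))
def K(c): return np.array([[c["fx"],0,c["cx"]],[0,c["fy"],c["cy"]],[0,0,1]])
def proj(c,P): return cv2.projectPoints(np.array(P,float).reshape(-1,3),c["rvec"],c["tvec"],K(c),c["D"])[0][:,0]
def ray(c,uv,z):
    n=cv2.undistortPoints(np.array(uv,float).reshape(-1,1,2),K(c),c["D"])[:,0]
    M=cv2.Rodrigues(c["rvec"])[0];o=-M.T@c["tvec"];d=np.c_[n,np.ones(len(n))]@M
    return o+d*((z-o[2])/d[:,2])[:,None]
def flapP(f,s,y,t): # s along, t above underside(hinge line); outer face t=.006
    return np.array([-.085+s*np.cos(f)-t*np.sin(f),y,.05+s*np.sin(f)+t*np.cos(f)])
def lidP(l,x,s,t):
    return np.array([x,.08-s*np.cos(l)+t*np.sin(l),.0705+s*np.sin(l)+t*np.cos(l)])
def world(p,P):
    c,s=np.cos(p[2]),np.sin(p[2]);P=np.asarray(P).reshape(-1,3)
    return np.c_[p[0]+c*P[:,0]-s*P[:,1],p[1]+s*P[:,0]+c*P[:,1],P[:,2]]
E
python3 - <<'E'
from h import *
d=cams()
def model(p):
    f,l=p[3:5]
    sc=[[-.1,-.08,.07],[.1,-.08,.07],[.1,.08,.07],[.1,-.08,0],[-.1,-.08,0],[.1,.08,0],
     flapP(f,.11,-.062,.003),flapP(f,.11,.062,.003),lidP(l,-.1,.16,0),lidP(l,.1,.16,0)]
    si=[[.1,-.08,.07],[.1,.08,0],[-.1,.08,0],lidP(l,.1,.16,.01),lidP(l,-.1,.16,.01),flapP(f,.11,.062,.003)]
    return np.r_[proj(d["scene"],world(p,sc)),proj(d["side"],world(p,si))]
ob=np.array([[273.8,218.2],[308,265.5],[370.5,247.5],[308,289],[274.3,239.5],[368,270],[283.8,192.3],[331.8,181.5],[348.8,145],[395.8,186.5],
 [298.8,233],[311.2,291.2],[383.8,280],[314.2,236.5],[398.8,225.7],[362,204.5]])
g=ray(d["scene"],[[320,255]],.035)[0]
s=least_squares(lambda p:(model(p)-ob).ravel(),[g[0],g[1],0,1.57,1.7],loss="soft_l1")
print(s.x);print((model(s.x)-ob).round(1).tolist())
def case(w):
    q=w-np.r_[s.x[:2],0];c,n=np.cos(s.x[2]),np.sin(s.x[2]);return np.c_[c*q[:,0]+n*q[:,1],-n*q[:,0]+c*q[:,1],q[:,2]].round(3).tolist()
print("driver",case(ray(d["side"],[[285+315/4,190+460/4],[285+470/4,190+437/4],[285+160/4,190+492/4]],.012)))
print("wheel",case(ray(d["side"],[[285+452/4,190+228/4]],.024)),case(ray(d["scene"],[[250+128/4,140+288/4]],.024)))
print("bracket",case(ray(d["scene"],[[250+40/4,140+495/4],[250+102/4,140+545/4]],.0)))
E
```

```text
[ 0.57055869  0.02511477 -0.40246855  1.35171152  1.82486832]
[[-1.2, -0.9], [-0.5, 1.3], [0.7, 0.2], [-1.0, 1.2], [-0.9, 0.3], [0.5, 0.7], [1.0, 0.4], [1.0, -0.3], [-0.1, -0.2], [-1.7, -0.5], [-1.6, -1.2], [-1.4, 0.9], [0.7, 0.1], [0.0, 1.2], [1.1, -0.1], [11.9, 26.6]]
driver [[-0.018, 0.163, 0.012], [-0.118, 0.166, 0.012], [0.081, 0.167, 0.012]]
wheel [[-0.167, -0.012, 0.024]] [[-0.171, -0.026, 0.024]]
bracket [[-0.028, -0.144, 0.0], [0.028, -0.127, 0.0]]
```

```bash
cat > fit.py <<'E'
from h import *
d=cams()
def model(p):
    f,l=p[3:5]
    sc=[[-.1,-.08,.07],[.1,-.08,.07],[.1,.08,.07],[.1,-.08,0],[-.1,-.08,0],[.1,.08,0],
     flapP(f,.11,-.062,.003),flapP(f,.11,.062,.003),lidP(l,-.1,.16,0),lidP(l,.1,.16,0)]
    si=[[.1,-.08,.07],[.1,.08,0],[-.1,.08,0],lidP(l,.1,.16,.01),lidP(l,-.1,.16,.01),flapP(f,.11,-.062,.003)]
    return np.r_[proj(d["scene"],world(p,sc))+p[5:7],proj(d["side"],world(p,si))+p[7:9]]
ob=np.array([[273.8,218.2],[308,265.5],[370.5,247.5],[308,289],[274.3,239.5],[368,270],[283.8,192.3],[331.8,181.5],[348.8,145],[395.8,186.5],
 [298.8,233],[311.2,291.2],[383.8,280],[314.2,236.5],[398.8,225.7],[362,204.5]])
s=least_squares(lambda p:np.r_[(model(p)-ob).ravel(),p[5:]],[.57,.02,-.4,1.57,1.7,0,0,0,0],loss="soft_l1")
P=s.x
if __name__=="__main__":
    print(P.round(4));print((model(P)-ob).round(1).tolist())
    from station import ctrl
    o=ctrl.get_obs();print(R.from_rotvec(o["tool_rot"]).as_matrix().round(3))
    f,l=P[3:5]
    for n,c in dict(fl_top=flapP(f,.11,0,.006),fl_hinge=[-.085,0,.05],lid_top=lidP(l,0,.16,.01),lidh=[0,.08,.07]).items(): print(n,world(P,c).round(4))
E
python3 fit.py
```

```text
[ 0.5697  0.0266 -0.4075  1.3781  1.8166  0.2152  0.3187  0.0073  0.0413]
[[-0.6, -1.1], [-0.4, 1.1], [0.9, 0.2], [-0.9, 1.0], [-0.4, 0.1], [0.7, 0.7], [1.0, -0.6], [1.0, -1.1], [0.1, -0.2], [-2.0, -0.4], [-0.9, -1.2], [-1.0, 1.0], [1.2, 0.5], [0.3, 0.8], [1.5, -0.1], [-0.5, -2.9]]
[[ 0.922  0.388 -0.   ]
 [ 0.388 -0.922  0.002]
 [ 0.    -0.002 -1.   ]]
fl_top [[0.5056 0.0542 0.1591]]
fl_hinge [[0.4917 0.0602 0.05  ]]
lid_top [[0.6207 0.1447 0.2233]]
lidh [[0.6014 0.1    0.07  ]]
```

The fit is good to about 3 mm. Case: (0.570, 0.027), yaw −0.41. Flap about 1.4, lid about 1.82. Now I'll move to a point above and in front of the flap, fingers shut.

```bash
cat > go.py <<'E'
import sys
from fit import *
from station import ctrl
# targets: case x,y,z of TCP -> shift in tool axes, turn to tool x = case x, z down
o=ctrl.get_obs();M=R.from_rotvec(o["tool_rot"]);c,s=np.cos(P[2]),np.sin(P[2])
G=R.from_matrix(np.array([[c,s,0],[s,-c,0],[0,0,-1.]]))
q=o["tool_pos"]-np.r_[P[:2],0]
print("t",round(o["t"],2),"now case",np.round([c*q[0]+s*q[1],-s*q[0]+c*q[1],q[2]],4),"F",o["contact_force"].round(1),"q",o["q"].round(2))
for a in sys.argv[1:]:
    T=world(P,[float(v) for v in a.split(",")])[0]
    print(a,M.inv().apply(T-o["tool_pos"]).round(4),(M.inv()*G).as_rotvec().round(3))
E
python3 -m jog '[[[0,0,-0.05],[0,0,0]],[[0.04,-0.05,-0.07],[0,0,0.13]],[[0.08,-0.1,-0.07],[0,0,0.26]],[[0.12,-0.15,-0.07],[0,0,0.4]],[[0.16,-0.2,-0.07],[0,0,0.5]]]' 0 20
python3 go.py -.15,-.01,.3 -.15,-.01,.14
```

```text
t: 0.6
tool_pos: [0.2966, -0.384, 0.3006]
tool_rot: [-3.137, 0.168, -0.0]
contact_force: [0.7, -1.2, 0.1]
opening: 0.0122
grip_force: 0.0
t 0.6 now case [-0.088  -0.4852  0.3006] F [ 0.7 -1.2  0.1] q [-1.07 -0.32  1.84  0.    1.63  0.61]
-.15,-.01,.3 [ 0.0816 -0.4722  0.0007] [-0.    -0.     0.301]
-.15,-.01,.14 [ 0.0816 -0.4721  0.1607] [-0.    -0.     0.301]
```

```bash

python3 -m jog '[[[0.01,-0.045,0],[0,0,0.1]],[[0.02,-0.09,0],[0,0,0.2]],[[0.03,-0.135,0],[0,0,0.3]],[[0.035,-0.18,0],[0,0,0.3]],[[0.04,-0.225,0],[0,0,0.3]]]'
python3 go.py -.15,-.01,.3 -.15,-.01,.14
```

```text
t: 1.1
tool_pos: [0.3589, -0.1641, 0.3003]
tool_rot: [-3.078, 0.627, 0.0]
contact_force: [0.8, -0.1, -0.8]
opening: 0.0005
grip_force: 0.0
t 1.1 now case [-0.118  -0.2586  0.3003] F [ 0.8 -0.1 -0.8] q [-0.62 -0.57  2.01  0.    1.7   1.35]
-.15,-.01,.3 [-0.0306 -0.2488  0.0004] [-0.     0.     0.006]
-.15,-.01,.14 [-0.0306 -0.2488  0.1604] [-0.     0.     0.006]
```

```bash

python3 -m jog '[[[-0.008,-0.05,0],[0,0,0.006]],[[-0.016,-0.1,0],[0,0,0.006]],[[-0.023,-0.15,0],[0,0,0.006]],[[-0.03,-0.2,0],[0,0,0.006]],[[-0.03,-0.248,0],[0,0,0.006]]]'
python3 -m jog '[[[0,0,0.04],[0,0,0]],[[0,0,0.08],[0,0,0]],[[0,0,0.12],[0,0,0]],[[0,0,0.155],[0,0,0]],[[0,0,0.155],[0,0,0]]]'
python3 go.py -.12,-.01,.14
python3 - <<'E'
from station import optics
import cv2,numpy as np
a=optics.get_image("scene")["image"][135:285,240:400];b=optics.get_image("side")["image"][150:300,280:440]
r=lambda c:cv2.convertScaleAbs(cv2.resize(c,(400,375),interpolation=cv2.INTER_CUBIC),alpha=1.5,beta=10)
cv2.imwrite("pics/c.png",np.hstack([r(a),r(b)]))
E
```

```text
t: 1.6
tool_pos: [0.4279, 0.0762, 0.3008]
tool_rot: [3.077, -0.634, 0.001]
contact_force: [0.3, -1.5, 0.0]
opening: 0.0002
grip_force: 0.0
t: 2.1
tool_pos: [0.4237, 0.0739, 0.1396]
tool_rot: [3.074, -0.634, -0.019]
contact_force: [-1.7, 0.7, -1.3]
opening: -0.0002
grip_force: 0.0
t 2.1 now case [-0.1528 -0.0144  0.1396] F [-1.7  0.7 -1.3] q [-0.   -0.36  2.14 -0.    1.38  1.98]
-.12,-.01,.14 [ 0.0328 -0.0044 -0.0008] [0.005 0.011 0.001]
```

View pics/c.png

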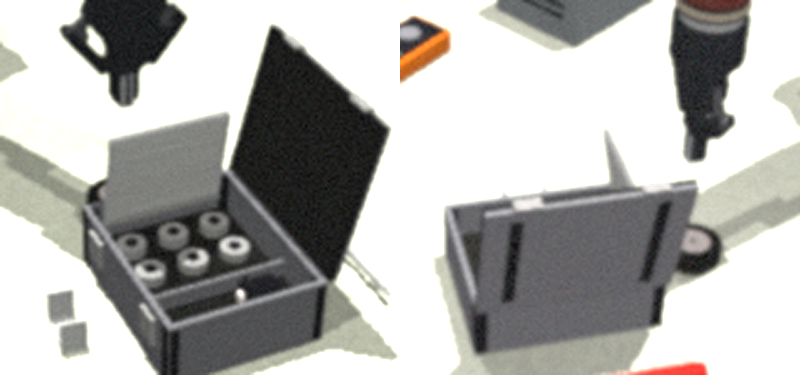

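The fingertips are behind the flap, at about (123,95) in the left half, and clear of the lid. Now I'll push in.

```bash

python3 -m jog '[[[0.015,0,0],[0,0,0]],[[0.03,0,0],[0,0,0]],[[0.045,0,0],[0,0,0]],[[0.055,0,0],[0,0,0]],[[0.065,0,0],[0,0,0]]]'
python3 go.py
python3 -m jog '[[[0.004,0,0.001],[0,0,0]],[[0.008,0,0.002],[0,0,0]],[[0.012,0,0.003],[0,0,0]],[[0.016,0,0.004],[0,0,0]],[[0.016,0,0.004],[0,0,0]]]'
python3 go.py
```

```text
t: 2.7
tool_pos: [0.4897, 0.0477, 0.1481]
tool_rot: [-3.076, 0.635, -0.005]
contact_force: [-0.8, 1.0, 1.0]
opening: 0.0001
grip_force: 0.4
t 2.7 now case [-0.0819 -0.0123  0.1481] F [-0.8  1.   1. ] q [-0.05 -0.21  2.    0.    1.35  1.92]
t: 3.2
tool_pos: [0.5027, 0.0416, 0.1415]
tool_rot: [3.077, -0.635, -0.001]
contact_force: [0.5, -0.1, 0.2]
opening: -0.0
grip_force: 0.0
t 3.2 now case [-0.0675 -0.0127  0.1415] F [ 0.5 -0.1  0.2] q [-0.06 -0.17  1.98 -0.    1.33  1.91]
```

```bash

python3 -m jog '[[[0.008,0,0.005],[0,0,0]],[[0.0165,0,0.0115],[0,0,0]],[[0.024,0,0.016],[0,0,0]],[[0.031,0,0.022],[0,0,0]],[[0.0375,0,0.028],[0,0,0]]]'
python3 go.py
python3 -m jog '[[[0.0065,0,0.007],[0,0,0]],[[0.0115,0,0.0145],[0,0,0]],[[0.016,0,0.022],[0,0,0]],[[0.0195,0,0.0305],[0,0,0]],[[0.0225,0,0.039],[0,0,0]]]'
python3 go.py
python3 - <<'E'
from station import optics
import cv2,numpy as np
a=optics.get_image("scene")["image"][135:285,240:400];b=optics.get_image("side")["image"][150:300,280:440]
r=lambda c:cv2.convertScaleAbs(cv2.resize(c,(400,375),interpolation=cv2.INTER_CUBIC),alpha=1.5,beta=10)
cv2.imwrite("pics/d.png",np.hstack([r(a),r(b)]))
E
```

```text
t: 3.7
tool_pos: [0.5377, 0.0265, 0.1131]
tool_rot: [3.077, -0.635, -0.0]
contact_force: [-0.2, 0.0, 0.2]
opening: -0.0001
grip_force: 0.3
t 3.7 now case [-0.0294 -0.0127  0.1131] F [-0.2  0.   0.2] q [-0.09 -0.05  1.92 -0.    1.27  1.89]
t: 4.2
tool_pos: [0.5579, 0.0178, 0.0741]
tool_rot: [3.077, -0.635, 0.0]
contact_force: [0.4, 0.2, -0.3]
opening: 0.0
grip_force: 0.3
t 4.2 now case [-0.0074 -0.0127  0.0741] F [ 0.4  0.2 -0.3] q [-0.1   0.05  1.9  -0.    1.2   1.88]
```

View pics/d.png

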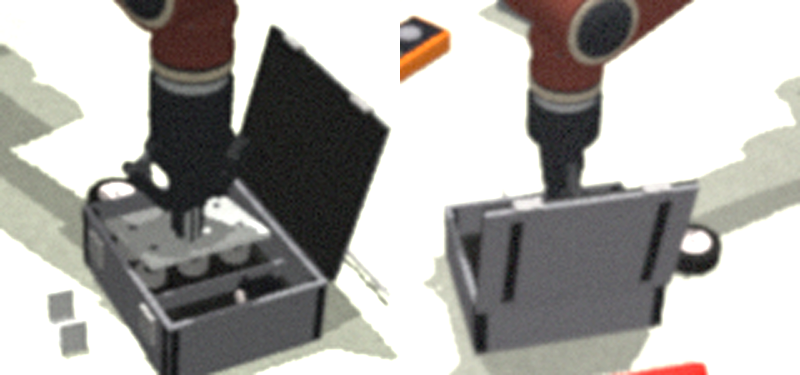

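The flap is nearly down, with the fingertips at (190,235) in the left half. I'll press it flat in small steps and watch the force.

```bash

python3 -m jog '[[[0,0,0.004],[0,0,0]],[[0.001,0,0.008],[0,0,0]],[[0.001,0,0.012],[0,0,0]],[[0.002,0,0.016],[0,0,0]],[[0.002,0,0.016],[0,0,0]]]'
python3 -m jog '[[[0,0,0.001],[0,0,0]],[[0,0,0.002],[0,0,0]],[[0,0,0.002],[0,0,0]]]'
```

```text
t: 4.8
tool_pos: [0.559, 0.0173, 0.0581]
tool_rot: [3.077, -0.635, -0.002]
contact_force: [-0.5, 0.6, -0.0]
opening: 0.0004
grip_force: 0.0
t: 5.1
tool_pos: [0.5595, 0.0172, 0.0568]
tool_rot: [-3.077, 0.635, -0.0]
contact_force: [-0.1, -0.2, -0.5]
opening: 0.0001
grip_force: 0.0
```

```bash

python3 -m jog '[[[0,0,0.001],[0,0,0]],[[0,0,0.001],[0,0,0]],[[0,0,0.001],[0,0,0]]]'
python3 -m jog '[[[0,0,0.001],[0,0,0]],[[0,0,0.001],[0,0,0]],[[0,0,0.001],[0,0,0]]]'
```

```text
t: 5.4
tool_pos: [0.5597, 0.0172, 0.056]
tool_rot: [-3.077, 0.635, -0.001]
contact_force: [-0.8, 0.6, 1.5]
opening: -0.0003
grip_force: 0.6
t: 5.7
tool_pos: [0.5597, 0.0172, 0.0559]
tool_rot: [3.077, -0.635, -0.0]
contact_force: [-2.9, -0.2, 6.5]
opening: -0.0001
grip_force: 3.3
```

The flap is at its stop: z holds at 0.056 while the force rises to 6.5 N. Now I'll go up, over the lid, and down behind it.

```bash

python3 -m jog '[[[0,0,-0.03],[0,0,0]],[[0,0,-0.08],[0,0,0]],[[0,0,-0.13],[0,0,0]],[[0,0,-0.18],[0,0,0]],[[0,0,-0.225],[0,0,0]]]'
python3 -m jog '[[[0,-0.05,0],[0,0,0]],[[0,-0.1,0],[0,0,0]],[[0,-0.15,0],[0,0,0]],[[0,-0.19,0],[0,0,0]],[[0,-0.21,0],[0,0,0]]]'
python3 go.py 0,.195,.19
python3 - <<'E'
from station import optics
import cv2,numpy as np,pickle
A=optics.get_image("scene");B=optics.get_image("side");pickle.dump(dict(scene=A,side=B),open("cams2.pkl","wb"))
a=A["image"][135:285,240:400];b=B["image"][150:300,280:440]
r=lambda c:cv2.convertScaleAbs(cv2.resize(c,(400,375),interpolation=cv2.INTER_CUBIC),alpha=1.5,beta=10)
cv2.imwrite("pics/e.png",np.hstack([r(a),r(b)]))
E
```

```text
t: 6.2
tool_pos: [0.5595, 0.0172, 0.2824]
tool_rot: [-3.077, 0.635, -0.002]
contact_force: [0.1, -0.2, -0.5]
opening: -0.0001
grip_force: 0.0
t: 6.7
tool_pos: [0.643, 0.2131, 0.2789]
tool_rot: [-3.077, 0.631, 0.001]
contact_force: [-0.1, -1.0, -0.2]
opening: -0.0001
grip_force: 0.0
t 6.7 now case [-0.0066  0.2004  0.2789] F [-0.1 -1.  -0.2] q [0.21 0.15 1.43 0.   1.56 2.19]
0,.195,.19 [0.0067 0.0054 0.0889] [-0.     0.001  0.003]
```

View pics/e.png

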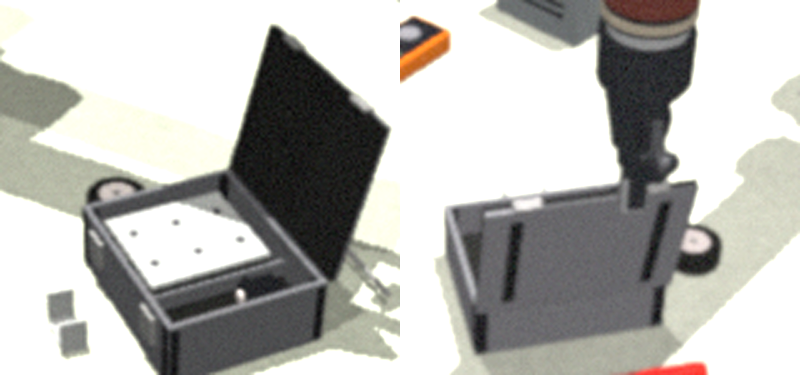

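The flap lies flat, the case has not moved and the lid is unobstructed (left half). The gripper is behind the lid. Now I'll descend to z≈0.20 and push toward case −y (tool +y).

```bash

python3 -m jog '[[[0.007,0.005,0.03],[0,0,0.003]],[[0.007,0.005,0.06],[0,0,0.003]],[[0.007,0.005,0.08],[0,0,0.003]],[[0.007,0.005,0.08],[0,0,0.003]]]'
python3 go.py
python3 -m jog '[[[0,0.01,0],[0,0,0]],[[0,0.02,0],[0,0,0]],[[0,0.03,0],[0,0,0]],[[0,0.035,0],[0,0,0]],[[0,0.04,0],[0,0,0]]]'
python3 -m jog '[[[0,0.005,0],[0,0,0]],[[0,0.01,0],[0,0,0]],[[0,0.015,0],[0,0,0]],[[0,0.02,0],[0,0,0]],[[0,0.025,0],[0,0,0]]]'
python3 go.py
```

```text
t: 7.2
tool_pos: [0.6445, 0.201, 0.1949]
tool_rot: [3.072, -0.641, -0.012]
contact_force: [-0.3, -0.5, -1.0]
opening: -0.0
grip_force: 0.0
t 7.2 now case [-0.0005  0.1898  0.1949] F [-0.3 -0.5 -1. ] q [ 0.19  0.2   1.52 -0.    1.44  2.17]
t: 7.7
tool_pos: [0.6313, 0.1653, 0.2009]
tool_rot: [-3.075, 0.641, -0.002]
contact_force: [-0.2, 0.3, 0.4]
opening: -0.0001
grip_force: 0.0
t: 8.2
tool_pos: [0.6217, 0.1434, 0.2009]
tool_rot: [-3.074, 0.639, -0.003]
contact_force: [1.4, 2.9, 3.1]
opening: -0.0002
grip_force: 1.6
t 8.2 now case [0.0014 0.1278 0.2009] F [1.4 2.9 3.1] q [0.11 0.1  1.61 0.   1.43 2.09]
```

```bash

python3 -m jog '[[[0,0.006,-0.001],[0,0,0]],[[0,0.012,-0.002],[0,0,0]],[[0,0.018,-0.003],[0,0,0]],[[0,0.024,-0.003],[0,0,0]],[[0,0.03,-0.003],[0,0,0]]]'
python3 go.py
python3 -m jog '[[[0,0.008,0],[0,0,0]],[[0,0.016,0],[0,0,0]],[[0,0.025,0.001],[0,0,0]],[[0,0.034,0.002],[0,0,0]],[[0,0.043,0.004],[0,0,0]]]'
python3 go.py
```

```text
t: 8.7
tool_pos: [0.6089, 0.115, 0.2026]
tool_rot: [3.076, -0.64, -0.001]
contact_force: [1.2, 2.1, 1.5]
opening: -0.0006
grip_force: 1.2
t 8.7 now case [0.0009 0.0967 0.2026] F [1.2 2.1 1.5] q [ 0.07  0.06  1.65 -0.    1.43  2.05]
t: 9.2
tool_pos: [0.5914, 0.0754, 0.1982]
tool_rot: [3.076, -0.64, -0.002]
contact_force: [1.8, 2.1, 0.6]
opening: -0.0
grip_force: 0.9
t 9.2 now case [0.0005 0.0534 0.1982] F [1.8 2.1 0.6] q [0.   0.01 1.71 0.   1.42 1.98]
```

```bash

python3 -m jog '[[[0,0.010,0.003],[0,0,0]],[[0,0.019,0.007],[0,0,0]],[[0,0.028,0.012],[0,0,0]],[[0,0.037,0.018],[0,0,0]],[[0,0.046,0.025],[0,0,0]]]'
python3 go.py
python3 -m jog '[[[0,0.008,0.007],[0,0,0]],[[0,0.016,0.015],[0,0,0]],[[0,0.022,0.023],[0,0,0]],[[0,0.028,0.032],[0,0,0]],[[0,0.034,0.042],[0,0,0]]]'
python3 go.py
python3 - <<'E'
from station import optics
import cv2,numpy as np
a=optics.get_image("scene")["image"][135:285,240:400];b=optics.get_image("side")["image"][150:300,280:440]
r=lambda c:cv2.convertScaleAbs(cv2.resize(c,(400,375),interpolation=cv2.INTER_CUBIC),alpha=1.5,beta=10)
cv2.imwrite("pics/f.png",np.hstack([r(a),r(b)]))
E
```

```text
t: 9.7
tool_pos: [0.5737, 0.033, 0.1738]
tool_rot: [3.075, -0.64, 0.002]
contact_force: [-0.4, -0.1, 2.0]
opening: -0.0001
grip_force: 0.9
t 9.7 now case [0.0011 0.0075 0.1738] F [-0.4 -0.1  2. ] q [-0.07 -0.02  1.79 -0.    1.38  1.91]
t: 10.2
tool_pos: [0.5599, 0.0022, 0.1309]
tool_rot: [3.076, -0.64, -0.0]
contact_force: [0.9, -1.3, 1.9]
opening: -0.0001
grip_force: 0.6
t 10.2 now case [ 0.0006 -0.0262  0.1309] F [ 0.9 -1.3  1.9] q [-0.13 -0.02  1.86 -0.    1.3   1.85]
```

View pics/f.png

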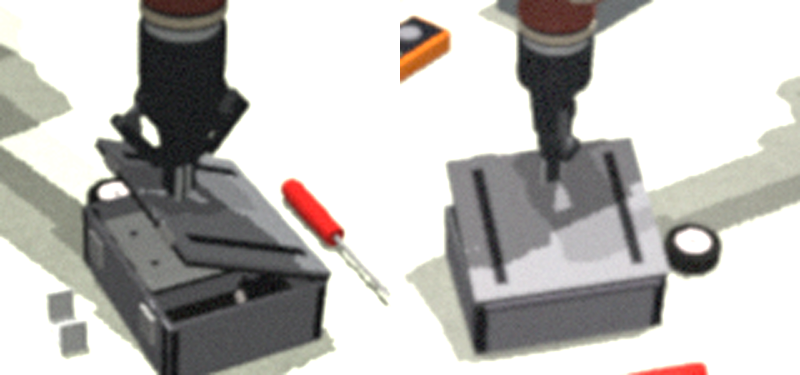

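The lid is about 0.4 rad open with the fingertips on it at (183,190), and the flap is flat beneath. I'll close the rest slowly.

```bash

python3 -m jog '[[[0,0.003,0.006],[0,0,0]],[[0,0.005,0.012],[0,0,0]],[[0,0.008,0.018],[0,0,0]],[[0,0.010,0.024],[0,0,0]],[[0,0.011,0.03],[0,0,0]]]'
python3 -m jog '[[[0,0.001,0.004],[0,0,0]],[[0,0.002,0.008],[0,0,0]],[[0,0.002,0.011],[0,0,0]],[[0,0.002,0.014],[0,0,0]],[[0,0.003,0.017],[0,0,0]]]'
python3 -m jog '[[[0,0,0.0005],[0,0,0]],[[0,0,0.001],[0,0,0]],[[0,0,0.0015],[0,0,0]],[[0,0,0.002],[0,0,0]],[[0,0,0.002],[0,0,0]]]'
python3 go.py
```

```text
t: 10.8
tool_pos: [0.5558, -0.0077, 0.1014]
tool_rot: [3.075, -0.64, 0.0]
contact_force: [-0.8, -0.1, 0.7]
opening: -0.0003
grip_force: 0.5
t: 11.3
tool_pos: [0.5547, -0.0099, 0.0847]
tool_rot: [-3.075, 0.64, -0.0]
contact_force: [0.7, 0.7, 0.6]
opening: 0.0002
grip_force: 0.4
t: 11.8
tool_pos: [0.5546, -0.0101, 0.0828]
tool_rot: [3.076, -0.64, -0.0]
contact_force: [0.5, 1.1, -0.0]
opening: 0.0
grip_force: 0.1
t 11.8 now case [ 0.0006 -0.0397  0.0828] F [ 0.5  1.1 -0. ] q [-0.15  0.03  1.9  -0.    1.22  1.83]
```

```bash

python3 -m jog '[[[0,0,0.0005],[0,0,0]],[[0,0,0.001],[0,0,0]],[[0,0,0.0015],[0,0,0]],[[0,0,0.002],[0,0,0]],[[0,0,0.002],[0,0,0]]]'
python3 -m jog '[[[0,0,0.0005],[0,0,0]],[[0,0,0.001],[0,0,0]],[[0,0,0.001],[0,0,0]]]'
python3 -m jog '[[[0,0,0.0005],[0,0,0]],[[0,0,0.001],[0,0,0]],[[0,0,0.001],[0,0,0]]]'
```

```text
t: 12.3
tool_pos: [0.5547, -0.0101, 0.0808]
tool_rot: [-3.076, 0.64, -0.0]
contact_force: [0.2, -0.2, -0.5]
opening: 0.0002
grip_force: 0.1
t: 12.6
tool_pos: [0.5547, -0.0101, 0.0805]
tool_rot: [3.076, -0.64, -0.0]
contact_force: [-1.8, -0.2, 4.2]
opening: 0.0002
grip_force: 2.4
t: 12.9
tool_pos: [0.5548, -0.0101, 0.0805]
tool_rot: [3.076, -0.64, -0.001]
contact_force: [-4.9, -0.1, 8.8]
opening: -0.0002
grip_force: 4.9
```

The lid is at its stop at z=0.0805, as it should be when shut. I'll retreat straight up and check.

```bash

python3 -m jog '[[[0,0,-0.01],[0,0,0]],[[0,0,-0.05],[0,0,0]],[[0,0,-0.1],[0,0,0]],[[0,0,-0.15],[0,0,0]],[[0,0,-0.2],[0,0,0]]]'
python3 -m jog '[[[-0.04,0,-0.02],[0,0,0]],[[-0.08,0,-0.02],[0,0,0]],[[-0.12,0,-0.02],[0,0,0]],[[-0.12,0,-0.02],[0,0,0]],[[-0.12,0,-0.02],[0,0,0]]]'
python3 - <<'E'
from station import optics
import cv2,numpy as np
a=optics.get_image("scene")["image"][135:315,240:400];b=optics.get_image("side")["image"][170:350,280:440]
r=lambda c:cv2.convertScaleAbs(cv2.resize(c,(400,450),interpolation=cv2.INTER_CUBIC),alpha=1.5,beta=10)
cv2.imwrite("pics/g.png",np.hstack([r(a),r(b)]))
E
```

```text
t: 13.4
tool_pos: [0.5543, -0.0099, 0.2808]
tool_rot: [-3.075, 0.64, -0.001]
contact_force: [1.5, 0.4, -0.0]
opening: 0.0003
grip_force: 0.0
t: 13.9
tool_pos: [0.4444, 0.038, 0.2992]
tool_rot: [-3.076, 0.639, -0.003]
contact_force: [0.1, -1.0, -0.3]
opening: 0.0002
grip_force: 0.0
```

View pics/g.png

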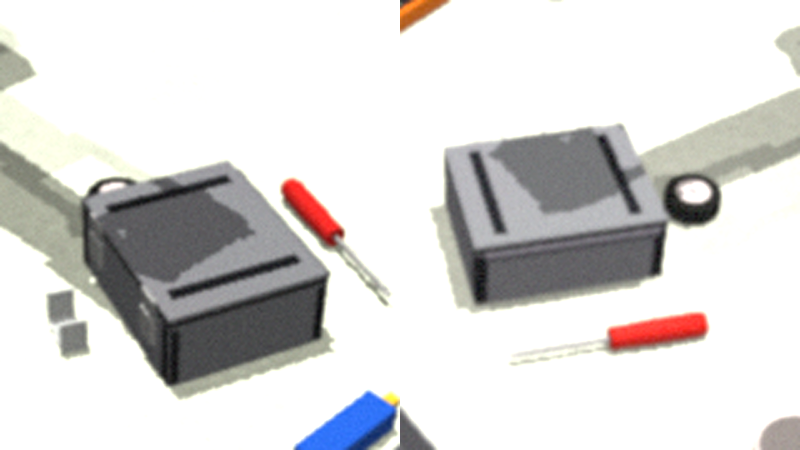

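The lid lies flat on the rim (left half, (105,200)–(325,270)). The case, bracket, wheel and screwdriver are where they were.

```bash
python3 -c "
from station import job
print(job.finish_job())"
```

```text
the job is handed in; nothing more can be done
None
```

The kit case is closed and the job handed in at about 14 s: I pushed the flap flat, then shut the lid slowly from behind, and in the last pictures the case and the things around it had not moved.

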